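# Sprockets into their trays, largest first

### The arm

A 6-joint arm with a two-finger parallel gripper is mounted at the origin on the work surface. World frame = base frame: x ahead of the robot, y to its left, z up, the work surface at z = 0. Lengths are in mm, angles in rad, forces in N, time in s.
With the tool pointing down it reaches from about 300 to 775 mm from the base axis. Payload 14.6 kg.
Tool frame: the origin (TCP) lies on the centre line of the jaws, within the pads' length; the fingertips stand 19 mm ahead of it and the grasp point (between the pads) is the TCP (bot.tip_reach is the distance from the TCP to the fingertips, in mm); y points along the fingers, x is the direction in which the jaws open and shut, and the axes are right-handed (so a half turn about y gives the same grasp; the last joint's range is limited). The gripper opens to 85 mm and grips with 20 to 120 N. Pads are 22 mm wide; open, the fingers measure 114 mm over their backs; the gripper's body (76 mm by 85 mm) begins 54 mm behind the grasp point. The pads swing forward as they close: fully open they stand 13 mm farther back than shut.
Start: joints at [1.248, 0.3, 1.521, -0, 1.321, -0.067], TCP at [139.159, 532.094, 250.281] pointing down, gripper open.
Joint ranges: [-3.03, 3.03], [-0.79, 2.21], [0.23, 2.52], [-1.04, 4.18], [0, 3.07], [-2.55, 2.55]. Speed limits (rad/s): [2.22, 2.22, 2.57, 3.14, 3.14, 3.14].

### API

Orientations are given as a unit quaternion [w, x, y, z].
In Python, from rig import bot gives the robot as it stands. Calls block until the motion is done:
- bot.move_to(position, orientation): joint-space move of the TCP to a pose.
- bot.servo_line(position, attitude=None, speed=150, until_force=None): straight line of the TCP; attitude=None keeps the orientation; speed is the mean speed in mm/s. With until_force (N) it stops when the force on the tool has changed by that much, and returns True; else False.
- bot.move_joints(angles): joint-space move.
- bot.move_gripper(opening, grip_force=None): finger opening in mm; grip_force is the grip in N (None keeps the last); returns when the fingers have stopped.
- bot.dwell(seconds).
- bot.ik(position, orientation): joint angles nearest the present ones, or None.
- bot.read_state(): the state.
- bot.read_camera(name): name is "scene" or "top" or "wrist"; returns a dict with "image" (420x560x3 uint8, blue, green, red), "depth" (420x560 float32, mm along the optical axis (not along the pixel's ray), 0 where there is no reading), "fovy" (degrees; the focal length in pixels is half the picture's height over the tangent of half this angle, whatever the lens; pixels are square), "cx", "cy" (the principal point, pixels), "eye" and "attitude" of the camera in the world; the wrist camera has in their place "mount" (4x4, takes a point from camera to tool coordinates, whose origin is the TCP and whose axes are the tool frame's). Camera axes: x right, y down, z forward; pixel columns grow to the right and rows downward; lengths in mm; the calibration is good to about 2 mm. The wrist camera is an equidistant fisheye: a pixel r from the principal point sees the ray r / f radians off the axis. A picture is of the moment at which its call begins: read the wrist's pose just before it.
A pose or a line that the arm cannot do raises bot.MotionError and nothing moves.
- bot.finish_job(): hands the job in, once; it reports no verdict.
The state is a dict: "clock": time; "joint_positions": joint angles; "qvel": joint speeds; "effort": joint torques, N m; "ee_pos": TCP position; "tool_rot": TCP orientation; "ft_force": force on the tool from outside, world axes, zero at the start; "moment": the same for the moment, N m; "grip_width": finger opening in mm.
Only numpy, scipy, OpenCV 4.12 (cv2) and the standard library are available. Lean on these libraries where they do the work, as an engineer would, in place of code of your own. Each camera call takes 0.05 s, during which the arm holds its last target.

### The job

Pick the four toothed sprockets out of the parts on the plank and put each into the round grey tray of its own size (largest sprocket in the largest tray, and so on down to the smallest), one at a time, starting with the largest and working down. Lower each one in flat with its hub up, do not drop it, and leave the two smooth pulleys where they are.

Things in the scene. Friction and masses are not known exactly. Their poses are not given: they have to be found in the camera images.
- sprocket_1: The largest sprocket, loose: a bare steel toothed disc lying flat, 84 mm across the 18 tooth tips and 6 mm thick, with a round hub 28 mm in diameter standing up from its middle; 40 mm tall in all, about 380 g. Grip it by the hub, from above. Origin: centre of the underside; z up along the hub.
- sprocket_2: The second largest sprocket, loose: a bare steel toothed disc lying flat, 70 mm across the 15 tooth tips and 6 mm thick, with a round hub 26 mm in diameter standing up from its middle; 40 mm tall in all, about 290 g. Grip it by the hub, from above. Origin: centre of the underside; z up along the hub.
- sprocket_3: The second smallest sprocket, loose: a bare steel toothed disc lying flat, 56 mm across the 12 tooth tips and 6 mm thick, with a round hub 24 mm in diameter standing up from its middle; 40 mm tall in all, about 210 g. Grip it by the hub, from above. Origin: centre of the underside; z up along the hub.
- sprocket_4: The smallest sprocket, loose: a bare steel toothed disc lying flat, 42 mm across the 9 tooth tips and 6 mm thick, with a round hub 22 mm in diameter standing up from its middle; 40 mm tall in all, about 150 g. Grip it by the hub, from above. Origin: centre of the underside; z up along the hub.
- tray_1: The largest tray, fixed to the plank: a shallow round grey plastic dish, 106 mm inside diameter, 112 mm outside, floor 3 mm thick, rim 9 mm above the plank, level with the upper face of a sprocket's disc lying in it. Origin: centre of the underside; z up. Place of the largest sprocket.
- tray_2: The second largest tray, fixed to the plank: a shallow round grey plastic dish, 92 mm inside diameter, 98 mm outside, floor 3 mm thick, rim 9 mm above the plank, level with the upper face of a sprocket's disc lying in it. Origin: centre of the underside; z up. Place of the second largest sprocket.
- tray_3: The second smallest tray, fixed to the plank: a shallow round grey plastic dish, 78 mm inside diameter, 84 mm outside, floor 3 mm thick, rim 9 mm above the plank, level with the upper face of a sprocket's disc lying in it. Origin: centre of the underside; z up. Place of the second smallest sprocket.
- tray_4: The smallest tray, fixed to the plank: a shallow round grey plastic dish, 64 mm inside diameter, 70 mm outside, floor 3 mm thick, rim 9 mm above the plank, level with the upper face of a sprocket's disc lying in it. Origin: centre of the underside; z up. Place of the smallest sprocket.
- pulley_1: A smooth steel belt pulley, loose: no teeth, plain round rim 76 mm across and 14 mm thick with a groove round its side and a darker web inside the bright rim, hub 28 mm in diameter, 40 mm tall in all. Not to be moved. Origin: centre of the underside; z up.
- pulley_2: A smooth steel belt pulley, loose: no teeth, plain round rim 50 mm across and 14 mm thick with a groove round its side and a darker web inside the bright rim, hub 24 mm in diameter, 40 mm tall in all. Not to be moved. Origin: centre of the underside; z up. Nothing else among these things or in the trays' area is taller than 40 mm.
Things that resemble listed ones, but are neither listed nor needed, are in the scene too. What is shaped like the sprocket_4 but blue or purple is not meant.

How it is judged:
By the outcome, as a careful person would: the job done as asked, in the order asked, and still so for the second after the job is handed in, with the robot touching nothing.
It also fails if it takes over 112 s, if anything falls off the work surface, if the arm or the gripper's body presses on something with over 40 N, if the wrist force passes 120 N, or if a joint passes its speed limit or range.

## Working session

There is one attempt and no reset: what is moved stays moved. The work goes in short steps, each a Python script; the robot and the scene stay as the last script left them, time stands still between calls to the robot, and variables do not carry over. Pictures are saved under pics/ and viewed, and the job is handed in when it is done.

```bash
mkdir -p pics; ls
python3 - <<'E'
from rig import bot
import cv2,numpy as np
s=bot.read_state();print(s)
for n in("top","scene","wrist"):
    c=bot.read_camera(n);cv2.imwrite(f"pics/{n}0.png",c["image"]);np.save(f"pics/{n}0.npy",c["depth"])
    print(n,{k:v for k,v in c.items() if k not in("image","depth")})
E
```

```text
pics
{'clock': 0.0, 'joint_positions': array([ 1.24839515e+00,  3.00473260e-01,  1.52161448e+00,  1.14352181e-05,
        1.32070107e+00, -6.66035195e-02]), 'qvel': array([ 3.51872063e-04, -2.39629271e-04, -6.34343928e-04,  9.71888185e-05,
       -1.17990812e-03, -1.20725322e-03]), 'effort': array([ 4.74986900e-04, -5.43497086e+01, -3.61795449e+01, -9.27326823e-05,
        3.96587653e-03, -4.91017011e-05]), 'ee_pos': array([139.09065047, 531.89057912, 249.70598979]), 'tool_rot': array([-0.55945941,  0.55992412,  0.43178658, -0.43249335]), 'ft_force': array([ 0.2393729 , -0.23591645, -0.12089613]), 'moment': array([ 0.03668659, -0.05208845, -0.01234694]), 'grip_width': 85.53174035364731}
top {'fovy': 47.24998675660756, 'cx': 280.4243710241711, 'cy': 212.92043320229885, 'eye': array([ 319.21547618,  -20.32616993, 1314.92413656]), 'attitude': array([-0.05734232,  0.71339392, -0.69688061,  0.04624284])}
scene {'fovy': 44.82847364695304, 'cx': 277.6919940064457, 'cy': 205.53409744300987, 'eye': array([1239.43091026, -214.74391368,  769.80420688]), 'attitude': array([-0.3138217 ,  0.7267904 ,  0.56030328, -0.24362245])}
wrist {'fovy': 65.70646984690485, 'cx': 282.41732805602993, 'cy': 209.213975480818, 'mount': array([[ 9.99999416e-01, -1.06541333e-03, -1.81895057e-04,
        -7.03803526e-02],
       [-1.23519901e-04, -2.79842058e-01,  9.60046044e-01,
        -1.23010593e+02],
       [-1.07374774e-03, -9.60045461e-01, -2.79842027e-01,
         7.10808201e+01],
       [ 0.00000000e+00,  0.00000000e+00,  0.00000000e+00,
         1.00000000e+00]])}
```

View pics/top0.png

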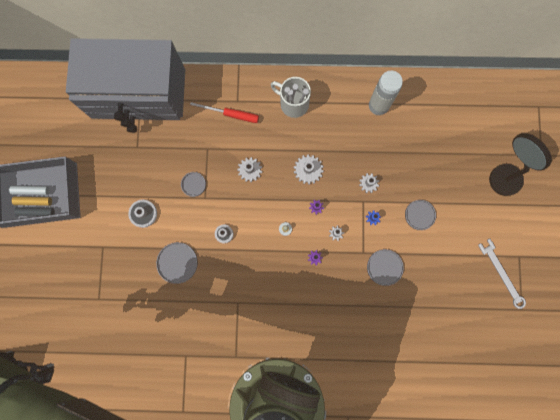

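View pics/scene0.png

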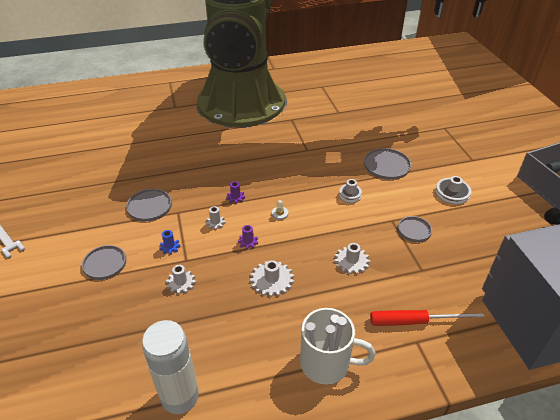

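View pics/wrist0.png

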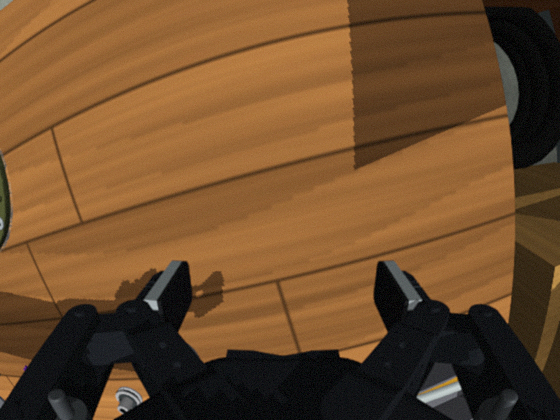

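Run:
```python
import cv2
t=cv2.imread("pics/top0.png");cv2.imwrite("pics/tc.png",cv2.resize(t[140:290,205:445],None,fx=3.3,fy=3.3,interpolation=cv2.INTER_CUBIC))
t=cv2.imread("pics/scene0.png");cv2.imwrite("pics/sc.png",cv2.resize(t[140:300,140:400],None,fx=3,fy=3,interpolation=cv2.INTER_CUBIC))
```

```text
(no output)
```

View pics/tc.png

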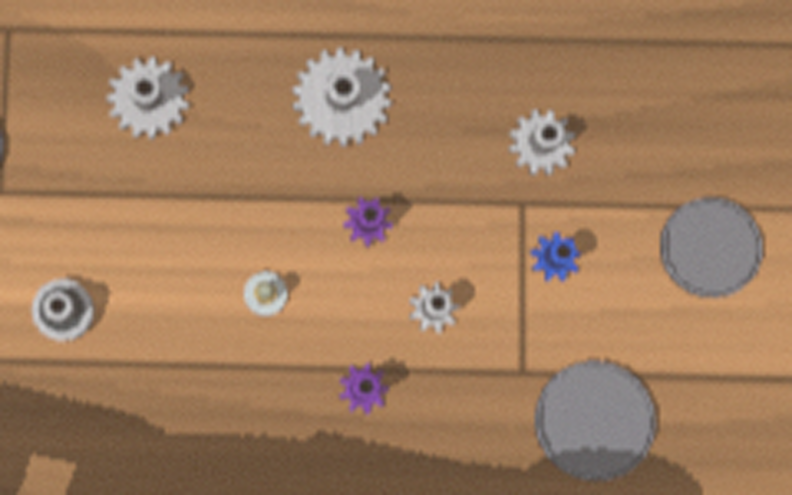

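View pics/sc.png

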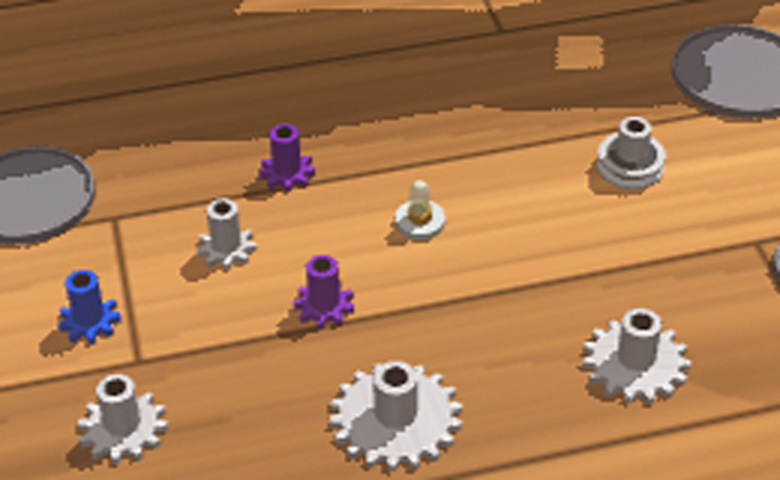

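```bash
cat > h.py <<'E'
import cv2,numpy as np
from scipy.spatial.transform import Rotation as R
def ray(cam,uv):
    f=210/np.tan(np.radians(cam["fovy"])/2)
    uv=np.atleast_2d(uv).astype(float)
    d=np.c_[(uv[:,0]-cam["cx"])/f,(uv[:,1]-cam["cy"])/f,np.ones(len(uv))]
    q=cam["attitude"]
    return d@R.from_quat([q[1],q[2],q[3],q[0]]).as_matrix().T
def plane(cam,uv,z):
    d=ray(cam,uv); return cam["eye"]+d*((z-cam["eye"][2])/d[:,2])[:,None]
def tri(c1,p1,c2,p2):
    a=ray(c1,p1)[0];b=ray(c2,p2)[0];a/=np.linalg.norm(a);b/=np.linalg.norm(b)
    st=np.linalg.lstsq(np.c_[a,-b],c2["eye"]-c1["eye"],rcond=None)[0]
    A=c1["eye"]+a*st[0];B=c2["eye"]+b*st[1]
    return (A+B)/2,np.linalg.norm(A-B)
E
cat > m.py <<'E'
from rig import bot
from h import *
T=bot.read_camera("top");S=bot.read_camera("scene")
def blobs(img,amin):
    hsv=cv2.cvtColor(cv2.GaussianBlur(img,(3,3),0),cv2.COLOR_BGR2HSV)
    m=((hsv[...,1]<75)&(hsv[...,2]>45)).astype(np.uint8)*255
    m=cv2.morphologyEx(m,cv2.MORPH_CLOSE,np.ones((3,3)))
    cs,_=cv2.findContours(m,cv2.RETR_EXTERNAL,cv2.CHAIN_APPROX_NONE)
    return [c[:,0] for c in cs if cv2.contourArea(c)>amin]
for cam,n in((T,"top"),(S,"scene")):
    print(n)
    for c in blobs(cam["image"],50):
        u,v=c.mean(0)
        if n=="top" and not(120<u<450 and 140<v<300): continue
        if n=="scene" and not(70<u<490 and 140<v<300): continue
        g=plane(cam,c,9)[:,:2]
        (x,y),r=cv2.minEnclosingCircle(g.astype(np.float32))
        A=cv2.contourArea(g.astype(np.float32))
        print("px %.0f %.0f z9 circ %.1f %.1f dia %.1f  eqdia %.1f"%(u,v,x,y,2*r,2*np.sqrt(A/np.pi)))
E
python3 m.py
```

```text
top
px 385 267 z9 circ 371.6 -282.2 dia 101.0  eqdia 97.1
px 177 262 z9 circ 370.2 281.5 dia 114.0  eqdia 110.7
px 336 233 z9 circ 459.7 -150.2 dia 39.4  eqdia 35.2
px 224 233 z9 circ 451.7 156.6 dia 53.4  eqdia 50.7
px 285 228 z9 circ 469.1 -11.0 dia 37.4  eqdia 35.3
px 373 217 z9 circ 505.2 -250.7 dia 43.5  eqdia 38.9
px 420 214 z9 circ 515.9 -380.6 dia 85.7  eqdia 82.3
px 142 213 z9 circ 502.6 383.7 dia 81.2  eqdia 77.7
px 369 183 z9 circ 602.4 -240.0 dia 57.2  eqdia 51.8
px 193 184 z9 circ 588.0 247.6 dia 71.5  eqdia 68.9
px 249 169 z9 circ 633.6 92.1 dia 70.5  eqdia 65.0
px 308 169 z9 circ 637.5 -70.9 dia 86.1  eqdia 79.9
scene
px 180 280 z9 circ 602.5 -239.6 dia 70.7  eqdia 55.4
px 272 278 z9 circ 644.4 -73.8 dia 86.8  eqdia 79.1
px 104 262 z9 circ 522.2 -381.0 dia 87.9  eqdia 83.7
px 352 259 z9 circ 635.6 90.6 dia 81.1  eqdia 67.5
px 414 228 z9 circ 594.1 245.9 dia 74.8  eqdia 69.9
px 214 218 z9 circ 454.1 -150.4 dia 68.2  eqdia 44.1
px 279 211 z9 circ 467.4 -10.4 dia 59.8  eqdia 30.3
px 149 204 z9 circ 377.5 -283.8 dia 102.7  eqdia 98.0
px 350 191 z9 circ 448.0 160.5 dia 80.6  eqdia 59.5
px 453 190 z9 circ 504.0 386.7 dia 100.0  eqdia 83.8
px 387 163 z9 circ 375.4 278.3 dia 118.5  eqdia 111.8
```

```bash
cat >> h.py <<'E'
def Q(a):
    x=np.array([np.cos(a),np.sin(a),0]);y=np.array([0,0,-1.]);z=np.cross(x,y)
    q=R.from_matrix(np.c_[x,y,z]).as_quat();return np.array([q[3],q[0],q[1],q[2]])
def Rm(q): return R.from_quat([q[1],q[2],q[3],q[0]]).as_matrix()
def wproj(c,st,P):
    M=c["mount"]; Mi=np.linalg.inv(M)
    p=(np.atleast_2d(P)-st["ee_pos"])@Rm(st["tool_rot"])
    p=p@Mi[:3,:3].T+mm(Mi)
    f=210/np.tan(np.radians(c["fovy"])/2)
    rho=np.hypot(p[:,0],p[:,1]);th=np.arctan2(rho,p[:,2])
    return np.c_[c["cx"]+f*th*p[:,0]/rho,c["cy"]+f*th*p[:,1]/rho]
def mm(Mi): return Mi[:3,3]
def wplane(c,st,uv,z):
    f=210/np.tan(np.radians(c["fovy"])/2)
    uv=np.atleast_2d(uv).astype(float)-[c["cx"],c["cy"]]
    r=np.hypot(*uv.T)+1e-9;th=r/f
    d=np.c_[uv*(np.sin(th)/r)[:,None],np.cos(th)]
    M=c["mount"];Rt=Rm(st["tool_rot"])
    d=d@M[:3,:3].T@Rt.T; e=st["ee_pos"]+Rt@M[:3,3]
    return e+d*((z-e[2])/d[:,2])[:,None]
E
python3 - <<'E'
from rig import bot
from h import *
s=bot.read_state();r=Rm(s["tool_rot"]);print(r.round(2),np.arctan2(r[1,0],r[0,0]))
for n,(x,y) in dict(s1=(640,-72),s2=(635,92),s3=(604,-240),s4=(460,-150),t1=(373,280),t2=(375,-283),t3=(519,-381),t4=(591,247)).items():
    for da in (0,1.57,-1.57,3.14):
        a=np.arctan2(y,x)+da
        for z in(27,150):
            j=bot.ik([x,y,z],Q(a)); print(n,round(da,1),z,None if j is None else np.round(j,2))
E
```

```text
[[ 0.25 -0.   -0.97]
 [ 0.97 -0.    0.25]
 [-0.   -1.    0.  ]] 1.3149719802885986
s1 0 27 [-0.17  0.75  1.39 -0.    0.99 -0.06]
s1 0 150 [-0.17  0.6   1.33 -0.    1.21 -0.06]
s1 1.6 27 [-0.17  0.75  1.39  0.    0.99 -1.63]
s1 1.6 150 [-0.17  0.6   1.33  0.    1.21 -1.63]
s1 -1.6 27 [-0.17  0.75  1.39 -0.    0.99  1.51]
s1 -1.6 150 [-0.17  0.6   1.33 -0.    1.21  1.51]
s1 3.1 27 None
s1 3.1 150 None
s2 0 27 [ 0.09  0.75  1.4  -0.    0.99 -0.06]
s2 0 150 [ 0.09  0.59  1.34 -0.    1.21 -0.06]
s2 1.6 27 [ 0.09  0.75  1.4  -0.    0.99 -1.63]
s2 1.6 150 [ 0.09  0.59  1.34 -0.    1.21 -1.63]
s2 -1.6 27 [ 0.09  0.75  1.4  -0.    0.99  1.51]
s2 -1.6 150 [ 0.09  0.59  1.34 -0.    1.21  1.51]
s2 3.1 27 None
s2 3.1 150 None
s3 0 27 [-0.43  0.76  1.37 -0.    1.   -0.06]
s3 0 150 [-0.43  0.61  1.31 -0.    1.22 -0.06]
s3 1.6 27 [-0.43  0.76  1.37 -0.    1.   -1.63]
s3 1.6 150 [-0.43  0.61  1.31 -0.    1.22 -1.63]
s3 -1.6 27 [-0.43  0.76  1.37 -0.    1.    1.51]
s3 -1.6 150 [-0.43  0.61  1.31 -0.    1.22  1.51]
s3 3.1 27 None
s3 3.1 150 None
s4 0 27 [-0.39  0.48  1.88 -0.    0.79 -0.08]
s4 0 150 [-
[... 830 characters left out ...]
150 [-0.72  0.24  1.85 -0.    1.05  1.49]
t2 3.1 27 None
t2 3.1 150 None
t3 0 27 [-0.69  0.75  1.39 -0.    0.99 -0.06]
t3 0 150 [-0.69  0.6   1.33 -0.    1.21 -0.06]
t3 1.6 27 [-0.69  0.75  1.39 -0.    0.99 -1.63]
t3 1.6 150 [-0.69  0.6   1.33 -0.    1.21 -1.63]
t3 -1.6 27 [-0.69  0.75  1.39 -0.    0.99  1.51]
t3 -1.6 150 [-0.69  0.6   1.33 -0.    1.21  1.51]
t3 3.1 27 None
t3 3.1 150 None
t4 0 27 [ 0.34  0.75  1.41 -0.    0.99 -0.06]
t4 0 150 [ 0.34  0.59  1.35 -0.    1.21 -0.06]
t4 1.6 27 [ 0.34  0.75  1.41 -0.    0.99 -1.63]
t4 1.6 150 [ 0.34  0.59  1.35 -0.    1.21 -1.63]
t4 -1.6 27 [0.34 0.75 1.41 0.   0.99 1.51]
t4 -1.6 150 [0.34 0.59 1.35 0.   1.21 1.51]
t4 3.1 27 None
t4 3.1 150 None
```

Run:
```python
from rig import bot
from h import *
P=(640,-72)
bot.move_to([*P,150],Q(np.arctan2(P[1],P[0])));bot.dwell(.2)
s=bot.read_state();c=bot.read_camera("wrist");cv2.imwrite("pics/w1.png",c["image"])
import pickle;pickle.dump((s,c),open("w1.pkl","wb"))
print(s["clock"],s["ee_pos"],wproj(c,s,[[640,-72,6],[640,-72,40],[635,92,6],[604,-240,6]]))
t=bot.read_camera("top");cv2.imwrite("pics/t1.png",t["image"])
```

```text
3.2333 [640.04877916 -71.5597948  150.07382087] [[282.4797354  202.04765753]
 [282.50520284 213.7645593 ]
 [253.85383502  10.782414  ]
 [266.68966049 356.63854584]]
```

View pics/w1.png

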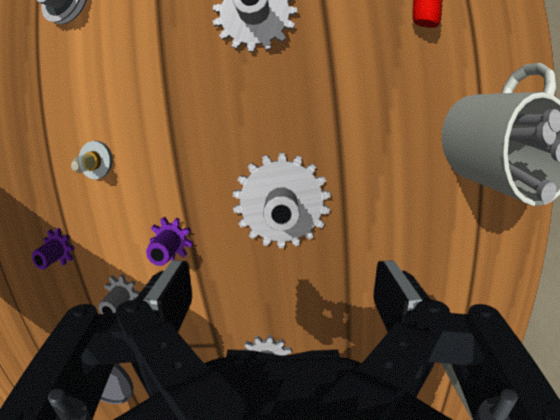

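```bash
cat > pp.py <<'E'
from rig import bot
from h import *
import sys,pickle
def look(name,h,P):
    bot.dwell(.15);s=bot.read_state();c=bot.read_camera("wrist");cv2.imwrite(f"pics/{name}.png",c["image"]);pickle.dump((s,c),open(name+".pkl","wb"))
    print(name,s["clock"],wproj(c,s,[[*P,h]]).round(1))
    return s,c
def disc(s,c,P,h,dmax):
    "grey blob nearest P: circle on plane h"
    hsv=cv2.cvtColor(cv2.GaussianBlur(c["image"],(3,3),0),cv2.COLOR_BGR2HSV)
    m=((hsv[...,1]<75)&(hsv[...,2]>45)).astype(np.uint8)*255
    m=cv2.morphologyEx(m,cv2.MORPH_CLOSE,np.ones((3,3)))
    cs,_=cv2.findContours(m,cv2.RETR_EXTERNAL,cv2.CHAIN_APPROX_NONE)
    u=wproj(c,s,[[*P,h]])[0]
    k=[q for q in cs if cv2.pointPolygonTest(q,(float(u[0]),float(u[1])),False)>=0]
    if not k: print("no blob");return
    g=wplane(c,s,k[0][:,0],h)[:,:2].astype(np.float32)
    (x,y),r=cv2.minEnclosingCircle(g);print("disc %.1f %.1f dia %.1f (exp %.0f)"%(x,y,2*r,dmax))
    return x,y,2*r
def a_of(P): return np.arctan2(P[1],P[0])
def pick(P,hub):
    bot.move_gripper(hub+24)
    bot.servo_line([*P,31],speed=110)
    bot.move_gripper(hub-4,grip_force=60)
    s=bot.read_state();print("gripped width",s["grip_width"],"exp",hub,s["ee_pos"].round(1))
    z=s["ee_pos"][2]
    bot.servo_line([*P,60],speed=80);bot.servo_line([*P,130],speed=150)
    s=bot.read_state();print("lift",s["grip_width"],s["ft_force"].round(2),s["clock"]);return z
def place(P,z0):
    bot.move_to([*P,130],Q(a_of(P)));bot.dwell(.1)
    bot.servo_line([*P,z0+12],speed=120);bot.dwell(.1)
    hit=bot.servo_line([*P,z0+2],speed=15,until_force=4)
    s=bot.read_state();print("down hit",hit,s["ee_pos"].round(2),"exp z",z0+3,s["ft_force"].round(2),s["clock"])
E
python3 - <<'E'
from pp import *
s,c=pickle.load(open("w1.pkl","rb"))
disc(s,c,(640,-72),6,84)
z=pick((640,-72),28)
look("g1",6,(640,-72))
open("z1","w").write(str(z))
E
```

```text
disc 639.0 -71.7 dia 84.9 (exp 84)
gripped width 26.507312766332614 exp 28 [640.3 -72.   31.9]
lift 26.068157781669427 [ 0.09  0.03 -5.08] 6.475
g1 6.625 [[283.6 208.7]]
```

View pics/g1.png

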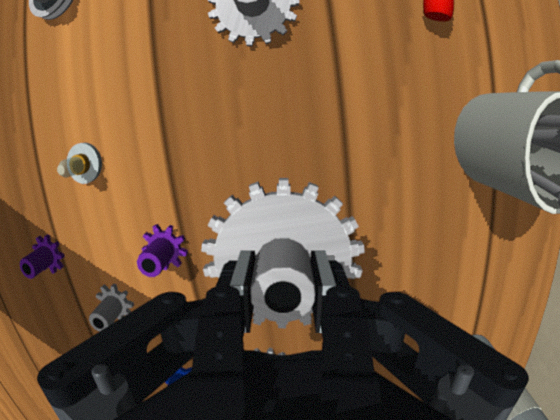

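```bash
cat >> pp.py <<'E'
def release(P,hub):
    bot.move_gripper(hub+24);bot.servo_line([*P,130],speed=150)
    return look
E
sed -i 's/z0+2\]/z0+1]/' pp.py
python3 - <<'E'
from pp import *
z=float(open("z1").read());print(bot.read_state()["grip_width"])
place((372.8,280),z)
c=bot.read_camera("scene");cv2.imwrite("pics/p1.png",cv2.resize(c["image"][60:260,260:540],None,fx=2.7,fy=2.7))
look("p1w",9,(372.8,280))
E
```

```text
26.0188154829043
down hit True [372.74 279.96  34.83] exp z 34.86711168703441 [-0.71  0.44  6.2 ] 9.9583
p1w 10.1583 [[282.8 261.8]]
```

View pics/p1.png

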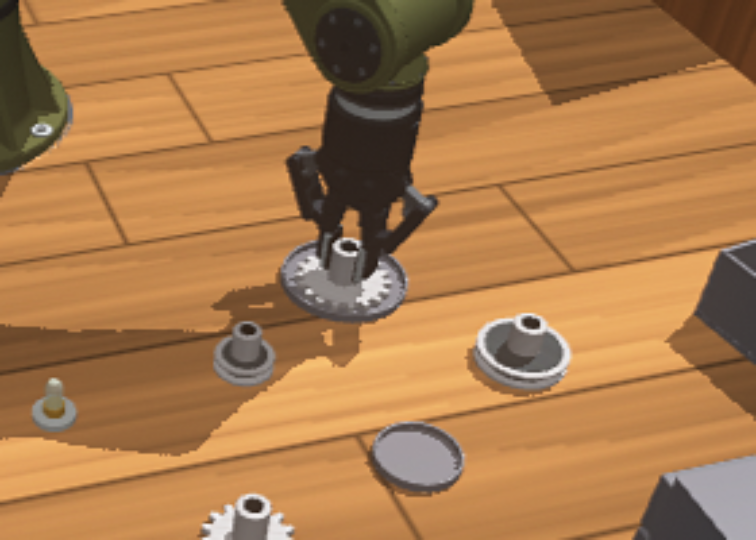

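View pics/p1w.png

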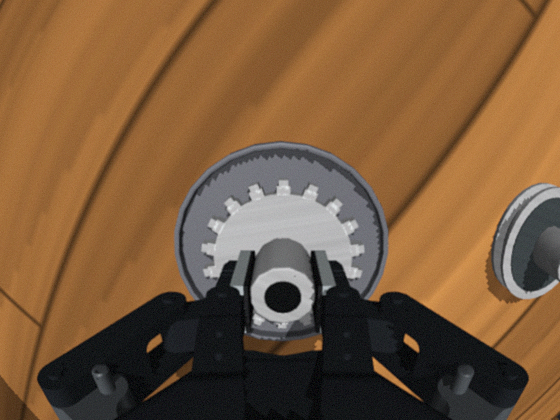

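Sprocket 1 sits inside tray 1's rim with hub up (disc centre ≈(283,245) in the wrist picture), and contact came at the expected height. Release, check, go to sprocket 2.

Run:
```python
from pp import *
P=(372.8,280);release(P,28);s,c=look("r1",9,P);disc(s,c,P,9,112)
P=(635,92);bot.move_to([*P,150],Q(a_of(P)));s,c=look("w2",6,P);disc(s,c,P,6,70)
```

```text
r1 11.5167 [[283.7 209.5]]
disc 369.4 282.4 dia 111.8 (exp 112)
w2 12.9417 [[282.8 202.9]]
disc 634.6 92.3 dia 70.9 (exp 70)
```

View pics/r1.png

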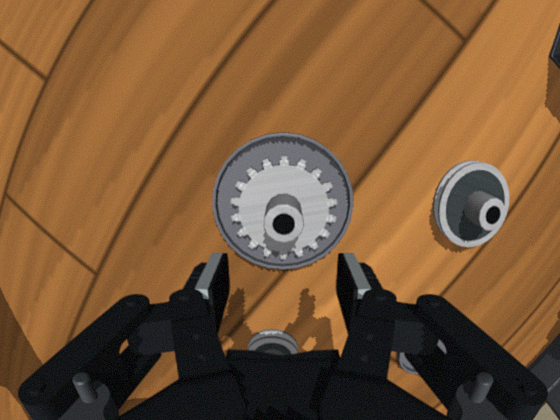

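View pics/w2.png

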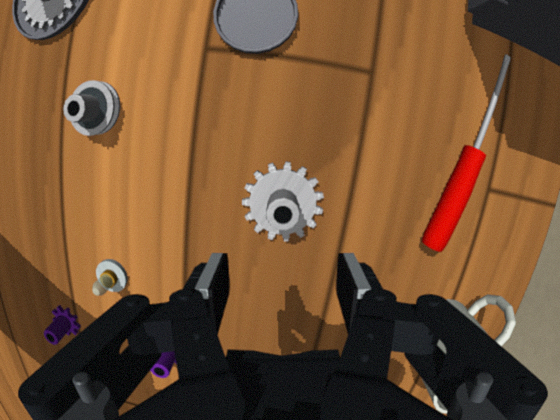

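Run:
```python
from pp import *
z=pick((635,92),26)
P=(372.5,-282.5)
place(P,z);look("p2w",9,P)
```

```text
gripped width 24.038721112103563 exp 26 [635.3  92.   31.9]
lift 24.253192475732913 [-1.12  0.02 -3.49] 15.9167
down hit True [ 372.43 -282.47   34.79] exp z 34.85497578745087 [-0.18 -0.34  4.88] 19.25
p2w 19.4 [[282.7 261.8]]
```

View pics/p2w.png

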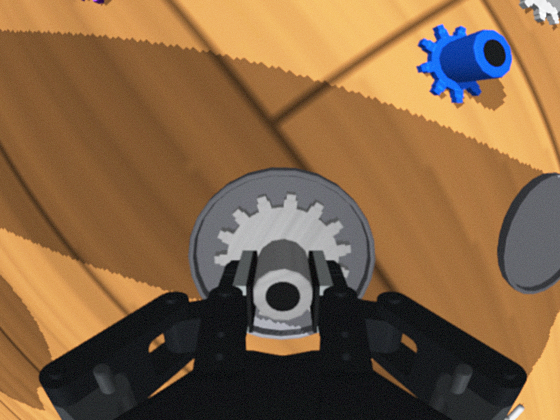

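Sprocket 2's disc (centre ≈(283,245)) lies inside tray 2's rim, and the contact height fits. Release, check, then look at tray 3 and sprocket 3.

Run:
```python
from pp import *
P=(372.5,-282.5);release(P,26);s,c=look("r2",9,P);disc(s,c,P,9,98)
P=(519,-381);bot.move_to([*P,150],Q(a_of(P)));s,c=look("t3",9,P);disc(s,c,P,9,84)
P=(604,-240);bot.move_to([*P,150],Q(a_of(P)));s,c=look("w3",6,P);disc(s,c,P,6,56)
a=[cv2.resize(cv2.imread(f"pics/{n}.png"),(400,300)) for n in("r2","t3")];cv2.imwrite("pics/m3.png",np.hstack(a))
```

```text
r2 20.7583 [[283.5 209.5]]
disc 371.2 -283.2 dia 97.4 (exp 98)
t3 21.7 [[283.6 202.3]]
disc 517.0 -380.7 dia 83.6 (exp 84)
w3 22.6 [[282.5 200.1]]
disc 603.4 -240.8 dia 56.8 (exp 56)
```

View pics/m3.png

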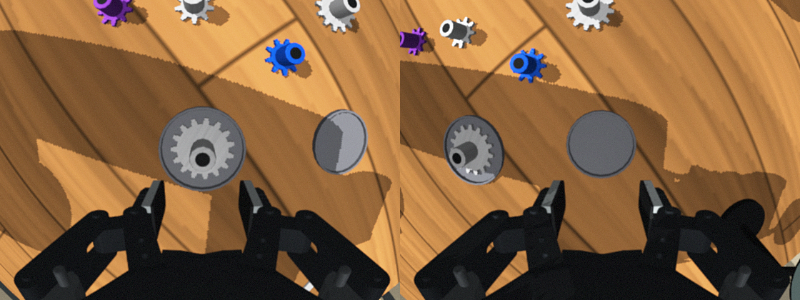

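View pics/w3.png

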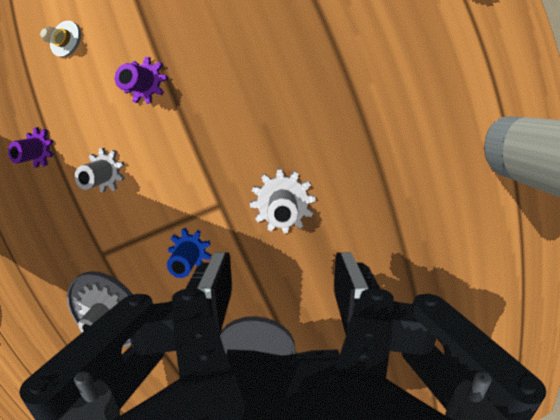

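Sprocket 2 is central in its tray. Tray 3 is empty, and sprocket 3 sits at (282,201), where the projection put it.

Run:
```python
from pp import *
z=pick((603.6,-240.5),24)
P=(517.3,-380.8)
place(P,z);look("p3w",9,P)
```

```text
gripped width 22.39011093503576 exp 24 [ 603.9 -240.6   31.9]
lift 22.45562083988347 [ 0.13 -0.62 -2.75] 25.575
down hit True [ 517.22 -380.74   34.85] exp z 34.85223565495963 [-0.87  0.68  5.64] 27.9333
p3w 28.0833 [[282.7 261.7]]
```

View pics/p3w.png

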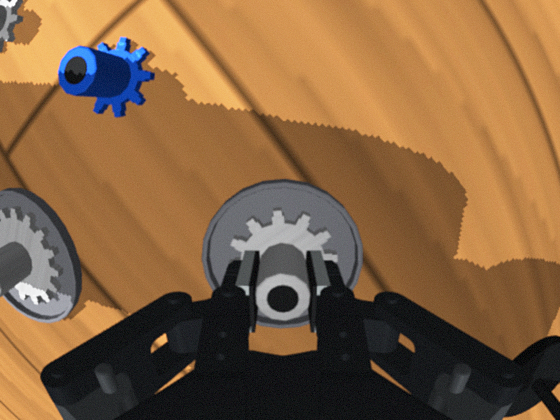

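Sprocket 3 sits centred in tray 3 (disc ≈(283,245)), flat with hub up. Release, then look at tray 4 and sprocket 4.

Run:
```python
from pp import *
P=(517.3,-380.8);release(P,24);s,c=look("r3",9,P);disc(s,c,P,9,84)
P=(590,247);bot.move_to([*P,150],Q(a_of(P)));s,c=look("t4",9,P);disc(s,c,P,9,70)
P=(459,-150);bot.move_to([*P,150],Q(a_of(P)));s,c=look("w4",6,P);disc(s,c,P,6,42)
a=[cv2.resize(cv2.imread(f"pics/{n}.png"),(400,300)) for n in("r3","t4")];cv2.imwrite("pics/m4.png",np.hstack(a))
```

```text
r3 29.4417 [[283.7 209.6]]
disc 517.1 -380.7 dia 83.7 (exp 84)
t4 31.9 [[282.5 201.7]]
disc 589.1 249.0 dia 70.3 (exp 70)
w4 33.6417 [[282.3 202.3]]
disc 460.7 -151.2 dia 43.4 (exp 42)
```

View pics/m4.png

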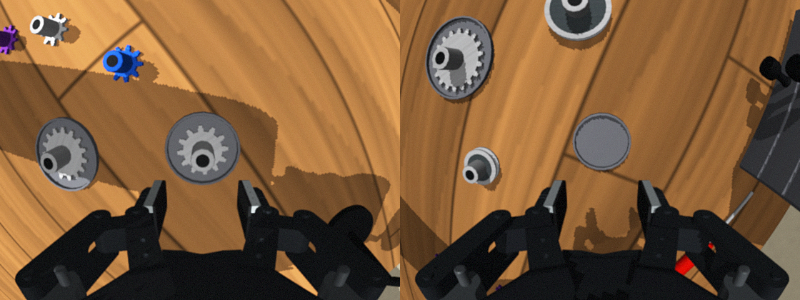

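View pics/w4.png

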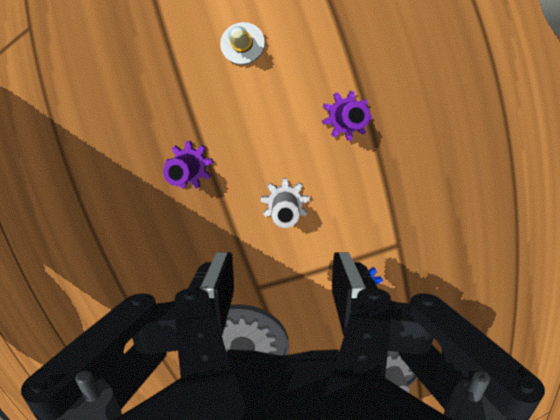

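Run:
```python
from pp import *
z=pick((460.7,-151.2),22)
P=(589.2,248.6)
place(P,z);look("p4w",9,P)
```

```text
gripped width 20.07032006153508 exp 22 [ 460.9 -151.3   31.7]
lift 20.164936230805605 [ 0.34  1.43 -2.77] 36.6167
down hit True [589.14 248.56  34.74] exp z 34.69225238019727 [-2.06 -0.64  5.92] 39.825
p4w 39.975 [[282.9 261.9]]
```

View pics/p4w.png

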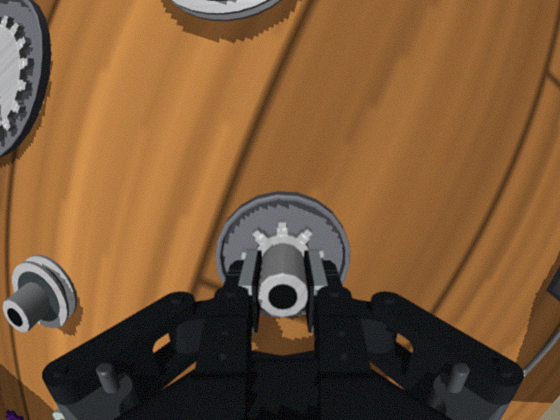

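```bash
python3 - <<'E'
from pp import *
P=(589.2,248.6);release(P,22);s,c=look("r4",9,P);disc(s,c,P,9,70)
bot.move_to([450,0,250],Q(0.))
a=cv2.resize(c["image"],(400,300))
c=bot.read_camera("scene");t=bot.read_camera("top")
cv2.imwrite("pics/top_end.png",t["image"])
cv2.imwrite("pics/end.png",np.hstack([a,cv2.resize(c["image"],(400,300))]))
print(bot.read_state()["clock"])
E
python3 m.py | head -14
```

```text
r4 41.3333 [[283.7 209.7]]
disc 588.8 249.2 dia 70.2 (exp 70)
42.6667
top
px 385 267 z9 circ 370.3 -282.6 dia 99.0  eqdia 96.7
px 177 262 z9 circ 369.8 281.5 dia 113.8  eqdia 110.8
px 224 233 z9 circ 451.6 156.7 dia 53.5  eqdia 51.0
px 373 218 z9 circ 504.7 -250.9 dia 44.5  eqdia 39.7
px 420 214 z9 circ 516.4 -379.8 dia 85.8  eqdia 82.5
px 142 213 z9 circ 502.6 383.7 dia 81.2  eqdia 77.9
px 193 184 z9 circ 588.0 247.8 dia 71.4  eqdia 68.7
scene
px 104 262 z9 circ 519.6 -381.5 dia 94.2  eqdia 85.0
px 415 227 z9 circ 588.8 249.7 dia 87.9  eqdia 72.0
px 279 211 z9 circ 467.4 -10.4 dia 59.8  eqdia 30.0
px 149 204 z9 circ 376.0 -282.7 dia 106.7  eqdia 98.4
px 350 191 z9 circ 448.0 160.5 dia 80.6  eqdia 59.6
```

View pics/end.png

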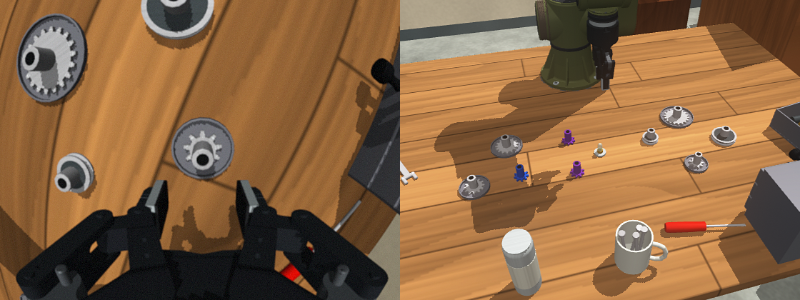

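View pics/top_end.png

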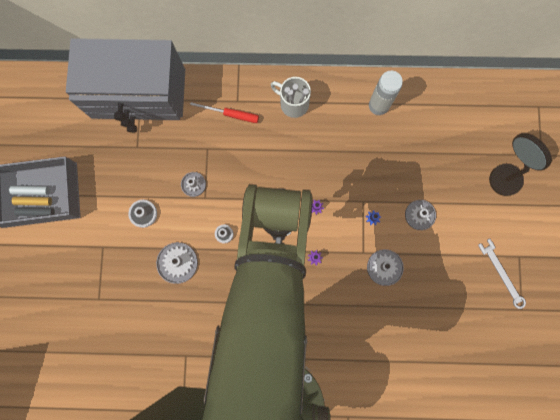

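All four sprockets sit in their trays, at top-view pixels (178,262), (386,267), (421,214) and (194,184). The pulleys at (143,213) and (224,233) have not moved. Handing in.

```bash
python3 -c "
from rig import bot
print(bot.finish_job())"
```

```text
the job is handed in; nothing more can be done
None
```

All four sprockets are in their matching trays, placed one at a time from largest to smallest, and the job was handed in at about 43 s of the 112 s allowed. I gripped each by its hub and lowered it slowly until a light contact. Every contact came within about 0.1 mm of the expected tray-floor height, so none was dropped.

- **Final pictures:** All four lie flat with hub up, inside their rims. The gripper is clear, and both pulleys measure within about 0.1 mm of where they started.
- **Cameras disagreed:** The fixed cameras differed by up to 6 mm in x, so I checked the positions with the wrist camera.
- **Sprocket 1 off-centre:** I placed it on the fixed-camera average, before any wrist look at tray 1. It sits about 4 mm off centre, inside the 11 mm clearance.
- **Grip width:** The gripper read 1.5–2 mm narrower than each hub. The readings held steady once lifted and no grasp slipped.

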